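# Hold the lubricator's bayonet cap at its half-way vent position

## Robot

A 6-joint arm with a two-finger parallel gripper is mounted at the origin on the work surface. World frame = base frame: x ahead of the robot, y to its left, z up, the work surface at z = 0. Lengths are in mm, angles in rad, forces in N, time in s.
With the tool pointing down it reaches from about 400 to 925 mm from the base axis. Payload 12.5 kg.
Tool frame: the origin (TCP) lies at the centre of the arm's flange, where the gripper is bolted on; the fingertips stand 190 mm ahead of it and the grasp point (between the pads) lies 171 mm ahead of it; z points along the fingers, y is the line along which they close (so a half turn about z gives the same grasp; the last joint's range is limited). The gripper opens to 95 mm and grips with 3 to 60 N. Pads are 20 mm wide; open, the fingers measure 119 mm over their backs; the gripper's body (75 mm by 180 mm) begins 59 mm behind the grasp point.
Start: joints at [-0.106, 0.491, 1.559, -0, 1.092, -0.106], TCP at [625, 0.023, 404.761] pointing down, gripper open.
Joint ranges: [-3.1, 3.1], [-0.84, 2.19], [0.05, 2.79], [-1.13, 4.28], [0.06, 2.93], [-2.69, 2.69]. Speed limits (rad/s): [2.22, 2.22, 2.79, 3.14, 3.14, 3.14].

## Interface

Orientations are given as [roll, pitch, yaw] about the fixed x, y, z axes, in that order (R = Rz(yaw) Ry(pitch) Rx(roll)).
In Python, from cell import env, read_camera, search_frame, cut_out gives the robot as it stands. The module is installed in compiled form; this text tells all that it offers.
- The arm moves only by the tool move_arm, never from a script. Its argument "commands" is a list of rows, each a list of 3 entries, a list of its own where there are three numbers: the shift along the world's x, y, z normalised to -1 to 1, where 1 is 0.03 m, then the turn about the world's z normalised to -1 to 1, where 1 is 0.08 rad, then the opening, from -1 (shut) to 1 (fully open), so that 0 is half open. A call has 1 to 20 rows; each row shifts and turns the commanded pose from where the row before left it; what a row does not reach is not made up. A row lasts 1/12 s, in which the tool goes at most 41.7 mm and 7.16 degrees, less where a joint would pass 70% of its speed; a pose out of reach is approached as far as the arm can. A call with a number of a shift or a turn outside -1 to 1 is refused whole. A call with a gripper value outside its range is refused whole. The fingers move at their own pace and stop on an object; the grip force is fixed at half the most. Time passes only in rows, so rows that do not move let the fingers close. It gives the time, the measured TCP pose, the force, the opening and the grip force at its end, in the units of the state.
- env.state(): the state, without advancing time (a new reading comes with each control period).
- read_camera(name): name is "scene" or "side" or "wrist"; returns a dict with "image" (480x640x3 uint8, red, green, blue), "fx", "fy", "cx", "cy" (pixels), "rvec" (rotation vector, rad) and "tvec" (3), from world to camera coordinates, as OpenCV has them. Camera axes: x right, y down, z forward; pixel columns grow to the right and rows downward; lengths in mm; the calibration is good to about 2 mm. A picture is of the moment at which its call begins. There is no depth.
- env.job_done(): hands the job in; it is judged then, once.
Trained networks look in a picture, given as the dict that the camera call returned (one of the last four; its "shot" number tells which), for a name from the list of things; names that differ only in an ending like _2 or _b are one class to them, and where a whole thing is asked for, a point or a joint stands for the part that bears it (a point fixed in the world has none). Each returns a list of dicts, best first, with "confidence" (0 to 1); they miss things now and then, are a little off and sometimes report something else, mostly with a low value. They report only what shows in the picture. A call takes as long as a camera call. They do not tell look-alikes from the thing itself.
- search_frame(thing, picture): "at" ([column, row] in pixels, amid what is visible of it).
- cut_out(thing, picture): "region" (480x640 bool, what is visible of it) and "at" ([column, row] in pixels, amid what is visible of it).
The state is a dict: "t": time; "joints": joint angles; "qvel": joint speeds; "tau": joint torques, N m; "eef_pos": TCP position; "tcp_rot": TCP orientation; "ft_force": force on the tool from outside, world axes, zero at the start; "moment": the same for the moment, N m; "opening": opening from 0.0 (shut) to 1.0 (fully open); "grip_force": force on a finger pad.
Only numpy, scipy, OpenCV 4.12 (cv2) and the standard library are available. Lean on these libraries where they do the work, as an engineer would, in place of code of your own. Each camera call takes 0.05 s, during which the arm holds its last target. There are 200 camera calls.

## Task

Refit the bayonet cap on the air lubricator: set it upright into the filler neck with its two pins through the two gaps in the rim, fully down, then turn it clockwise (seen from above) to the half-way vent position, where the grip bar points at the single ribs, and stop short of the lock click. A spring turns it back, so keep gripping it still at half-way and finish while holding it there; leave the wrench, the feed wheel and the offcut alone.

Things in the scene. Friction and masses are not known exactly. Their poses are not given: they have to be found in the camera images.
- cap: Loose bayonet cap, 110 to 220 g, standing upright on the bench on its stem. Origin: centre of the stem's underside; z up. Steel stem 44 mm diameter, 0 to 20 mm up (foot chamfered 2 mm); grey flange 76 mm diameter, 20 to 28 mm up; above it a black grip bar along x. A half turn about z gives the same cap.
- grip_bar (a point): Centre of the top of the cap's grip bar, 66 mm above the cap's underside, axes as the cap's. The bar is 60 mm long (along x), 16 mm thick (along y) and stands 38 mm above the flange: grip it across its thickness.
- pin_end (a point): Tip of one of the cap's two bayonet pins (+x side; the other is opposite at -x): round steel pins 10 mm thick along x, their centre line 8 mm above the cap's underside, tips 30 mm from the axis, directly below the ends of the bar.
- lubricator: Aluminium air lubricator, fixed to the bench: block 100 x 100 mm, 74 mm high; gauge on its -x side to 62 mm out, air ports on +y and -y sides to 71 mm out; round filler neck 80 mm across on top, up to 100 mm. Origin: centre of the underside; z up. When the cap is fully down (flange on the rim) the cap's origin is 80 mm above this origin.
- neck (a point): Centre of the neck's mouth, level with the rim's top; axes as the lubricator's. Rim 6 mm thick, bore 48 mm, two gaps 15 mm wide right through it at +x and -x; track below 66 mm across. With its bar along x (either way round) the cap goes straight in; then it turns clockwise from above only, under the rim with 1 mm play up and down; a stop blocks the other way.
- half_rib (a point): Top outer middle of one of two opposite single dark ribs (5 mm wide, 39 to 55 mm from the axis) on the block beside the neck. Half-way: the bar points at them, a turn of 0.70 rad (40 deg) clockwise from the gaps.
- lock_ribs (a point): Middle of one of two opposite pairs of dark ribs beside the neck, at 1.40 rad (80 deg) clockwise from the gaps: the locked end of the turn. Sprung click balls resist from about 0.85 rad and the cap clicks over them at about 1.1 rad.
- carrier (a joint): Spring carrier hidden in the neck, pushed round by the pins: rad, 0 at rest, grows clockwise. The cap's first 0.09 rad is free, so it reads about the cap's turn less 0.09. It pushes back with 0.08 N m at 0, rising to 0.14 N m at half-way, and turns the cap back if let go.
- wrench: Steel wrench lying on the bench, a bystander; origin under its middle, x along it.
- feed_wheel: Toothed black rubber feed wheel lying flat, 72 mm diameter, 34 mm high, a bystander; origin at the centre of its underside.
- offcut: Wooden panel offcut lying flat, 50 x 160 x 18 mm (160 along y), a bystander; origin at the centre of its underside.
Not all that is in view belongs to the job. Leave any pink look-alike of the cap alone.

How it is judged:
By the outcome, as a careful person would: the job done as asked, in the order asked, and still so for the second after the job is handed in, while the arm keeps its last pose, push and grip.
It also fails if it takes over 42 s, if anything falls off the work surface, if the arm or the gripper's body presses on something with over 40 N, if the wrist force passes 120 N, or if a joint passes its speed limit or range.

## Working session

There is one attempt and no reset: what is moved stays moved. The work goes in short steps, Python scripts to look and compute and a tool call to move; the robot and the scene stay as the last step left them, time stands still between calls to the robot, and variables do not carry over. Pictures are saved under pics/ and viewed, at most 10 in all, crops included, and the job is handed in when it is done.

Besides the shell and the picture viewer there is one more tool, called after "Call:" in YAML: its name, and indented under it one key for each argument. move_arm: Moves the arm, as the interface text tells. Its arguments: {"type":"object","properties":{"commands":{"type":"array","items":{"type":"array"}}},"required":["commands"]}

```bash
mkdir -p pics; cat > h.py <<'E'
import numpy as np, cv2
from cell import env, read_camera, search_frame, cut_out
def ray(p,uv):
    R=cv2.Rodrigues(np.array(p["rvec"],float))[0]; t=np.array(p["tvec"],float).ravel()
    d=R.T@np.array([(uv[0]-p["cx"])/p["fx"],(uv[1]-p["cy"])/p["fy"],1.]); return -R.T@t,d
def onz(p,uv,z):
    c,d=ray(p,uv); return (c+d*(z-c[2])/d[2])[:2]
def proj(p,X):
    K=np.array([[p["fx"],0,p["cx"]],[0,p["fy"],p["cy"]],[0,0,1.]])
    return cv2.projectPoints(np.array(X,float).reshape(-1,3),np.array(p["rvec"],float),np.array(p["tvec"],float),K,None)[0].reshape(-1,2)
def save(p,n): cv2.imwrite(f"pics/{n}.png",p["image"][:,:,::-1])
E
python3 - <<'E'
from h import *
Z=dict(cap=35,grip_bar=66,lubricator=60,neck=100,half_rib=74,lock_ribs=74,wrench=5,feed_wheel=20,offcut=10)
for n in ("scene","side","wrist"):
    p=read_camera(n); save(p,n+"0"); print(n,ray(p,(p["cx"],p["cy"]))[0].round())
    for k,z in Z.items():
        for r in search_frame(k,p)[:3]: print(k,round(r["confidence"],2),np.round(r["at"]),onz(p,r["at"],z).round())
E
```

```text
scene [ 987. -301.  914.]
cap 0.95 [403. 181.] [530. 318.]
cap 0.71 [345. 213.] [516. 163.]
grip_bar 0.92 [402. 184.] [551. 290.]
grip_bar 0.83 [340. 214.] [527. 137.]
grip_bar 0.59 [182. 318.] [ 524. -229.]
lubricator 0.59 [181. 315.] [ 515. -228.]
neck 0.89 [182. 322.] [ 550. -237.]
half_rib 0.74 [178. 317.] [ 523. -234.]
lock_ribs 0.58 [180. 322.] [ 534. -237.]
lock_ribs 0.17 [344. 212.] [533. 143.]
wrench 0.95 [288. 268.] [532.  -2.]
feed_wheel 0.71 [321. 356.] [722. -73.]
offcut 0.57 [412. 274.] [702. 179.]
side [ 418. -569.  635.]
cap 0.88 [294. 230.] [521. 158.]
cap 0.87 [284. 189.] [527. 298.]
cap 0.68 [225. 225.] [393. 207.]
grip_bar 0.89 [229. 230.] [402. 152.]
grip_bar 0.56 [296. 227.] [522. 130.]
lubricator 0.93 [338. 415.] [ 502. -248.]
neck 0.73 [341. 412.] [ 501. -268.]
half_rib 0.62 [339. 410.] [ 504. -250.]
half_rib 0.35 [382. 223.] [675.  91.]
lock_ribs 0.8 [339. 411.] [ 503. -252.]
wrench 0.67 [315. 303.] [526.  -7.]
wrench 0.62 [295. 230.] [529. 194.]
feed_wheel 0.57 [436. 307.] [715. -79.]
offcut 0.8 [382. 221.] [705. 174.]
wrist [625.  81. 384.]
cap 0.74 [208.  28.] [524. 166.]
cap 0.62 [66. 10.] [406. 180.]
grip_bar 0.81 [208.  30.] [533. 157.]
grip_bar 0.64 [68. 11.] [427. 170.]
lubricator 0.83 [232. 396.] [ 526. -188.]
lubricator 0.71 [210.  34.] [533. 156.]
neck 0.75 [236. 397.] [ 542. -156.]
half_rib 0.86 [233. 396.] [ 531. -176.]
lock_ribs 0.73 [231. 395.] [ 529. -174.]
wrench 0.62 [239. 212.] [533.  -0.]
feed_wheel 0.72 [407. 272.] [712. -63.]
offcut 0.67 [409.  55.] [703. 150.]
```

View pics/scene0.png

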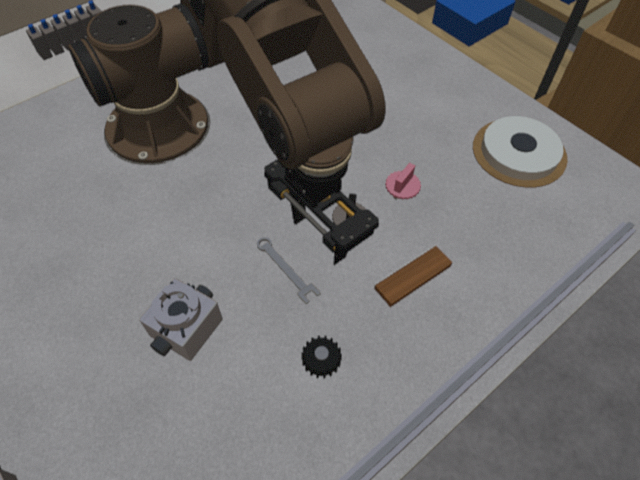

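View pics/wrist0.png

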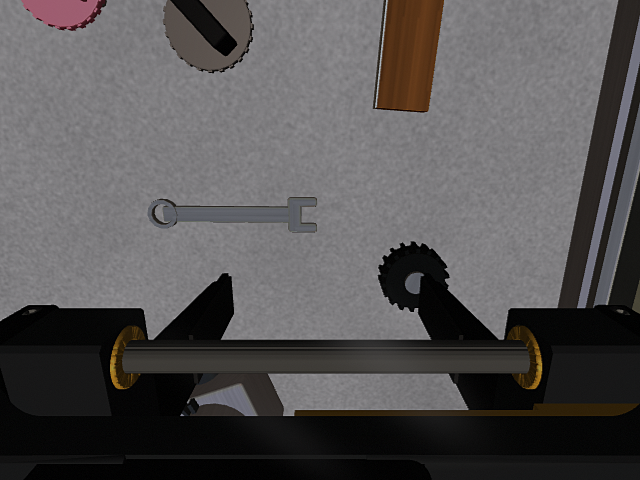

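The scene view shows the pink look-alike at (403,181), with the true cap hidden behind the gripper at about (345,213). The lubricator is at (180,318). In the wrist view the true cap is at (208,28) with its bar running diagonally, and the pink one is at (66,10). Next I look at the lubricator from close by.

Call:
move_arm:
  commands:
    - [[-0.33,-0.95,0],0,1]
    - [[-0.33,-0.95,0],0,1]
    - [[-0.33,-0.95,0],0,1]
    - [[-0.33,-0.95,0],0,1]
    - [[-0.33,-0.95,0],0,1]
    - [[-0.33,-0.95,0],0,1]
    - [[-0.33,-0.95,0],0,1]
    - [[-0.33,-0.95,0],0,1]
    - [[-0.33,-0.95,0],0,1]
    - [[-0.33,-0.95,0],0,1]
    - [[0,0,0],0,1]
    - [[0,0,0],0,1]

```text
t: 2.5
eef_pos: [525.5, -286.1, 404.6]
tcp_rot: [-3.142, -0.0, 1.568]
ft_force: [0.4, 0.0, -0.4]
opening: 1.003
grip_force: 0.0
```

```bash
python3 - <<'E'
from h import *
p=read_camera("wrist"); save(p,"wrist1"); s=env.state(); print(s["t"],s["eef_pos"],s["tcp_rot"],ray(p,(320,240)))
for k,z in dict(lubricator=60,neck=100,half_rib=74,lock_ribs=74).items():
    for r in search_frame(k,p)[:3]: print(k,round(r["confidence"],2),np.round(r["at"]),onz(p,r["at"],z).round())
E
```

```text
2.55 [ 525.86503351 -285.13276783  404.6658799 ] [-3.14156610e+00 -2.69482200e-04  1.56961345e+00] (array([ 525.50987532, -204.95258183,  383.48978334]), array([-0.0161699 , -0.28436526, -0.95871286]))
lubricator 0.57 [305. 153.] [ 507. -222.]
neck 0.82 [305. 154.] [ 509. -221.]
half_rib 0.66 [303. 153.] [ 507. -222.]
lock_ribs 0.64 [302. 153.] [ 505. -221.]
```

View pics/wrist1.png

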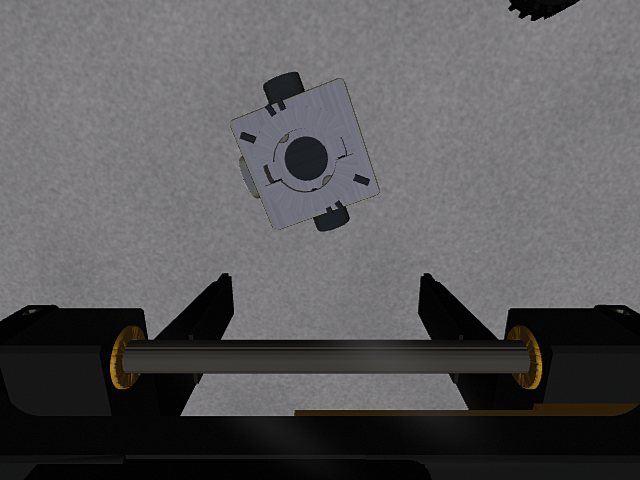

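The lubricator sits at about (305,155), with gaps at (268,174) and (345,143). Its single ribs are at (248,137) and (361,180), and the gauge is on the left. I'll refine the pose from the ribs and the block corners.

```bash
python3 - <<'E'
from h import *
im=cv2.imread("pics/wrist1.png"); p=read_camera("wrist")
g=cv2.cvtColor(im,cv2.COLOR_BGR2GRAY)
big=cv2.resize(im[60:245,215:400],None,fx=3.2,fy=3.2,interpolation=cv2.INTER_CUBIC); cv2.imwrite("pics/lub.png",big)
n,l,st,c=cv2.connectedComponentsWithStats((g[60:250,215:400]<85).astype(np.uint8))
for i in range(1,n):
    if st[i,4]>15:
        uv=c[i]+[215,60]; print(st[i,4],uv.round(1),onz(p,uv,76).round(1),onz(p,uv,100).round(1))
cor=[onz(p,u,74) for u in [(230,122),(345,78),(380,192),(277,230)]]; cor=np.array(cor); print(cor.round(1),cor.mean(0))
for a in range(4):
    d=cor[(a+1)%4]-cor[a]; print(np.linalg.norm(d),np.degrees(np.arctan2(d[1],d[0])))
E
```

```text
1107 [281.9  90.2] [ 491.6 -171.2] [ 494.3 -173.7]
18 [331.8  80.2] [ 530.9 -163.9] [ 530.5 -166.9]
35 [348.3  94.7] [ 543.9 -174.4] [ 542.5 -176.6]
30 [358.1 125.1] [ 552.3 -197.3] [ 550.3 -197.7]
17 [237.4 117.4] [ 455.3 -191.5] [ 460.8 -192.4]
117 [247.5 137. ] [ 462.5 -206.7] [ 467.4 -206.4]
67 [280.8 143.5] [ 489.5 -211.8] [ 492.3 -211.1]
1528 [305.8 158.1] [ 509.7 -223.4] [ 511.  -221.8]
54 [343.5 151.2] [ 540.8 -217.8] [ 539.7 -216.7]
31 [367.9 155.4] [ 561.  -221.1] [ 558.3 -219.7]
28 [241.8 159.2] [ 456.7 -224.4] [ 462.1 -222.7]
248 [290.5 180. ] [ 496.6 -241.5] [ 498.9 -238.5]
112 [361.1 179.4] [ 556.  -240.9] [ 553.7 -237.9]
23 [256.8 195.8] [ 467.6 -254.9] [ 472.2 -250.8]
673 [331.8 217.9] [ 531.6 -274. ] [ 531.2 -268.5]
[[ 448.6 -195.1]
 [ 541.2 -162. ]
 [ 572.6 -251.8]
 [ 483.5 -285.6]] [ 511.48055972 -223.59175605]
98.3739453074911 19.65668445712202
95.15687770306182 -70.71814775592023
95.369742920172 -159.2613018250289
96.98543087004052 111.07389592021579
```

View pics/lub.png

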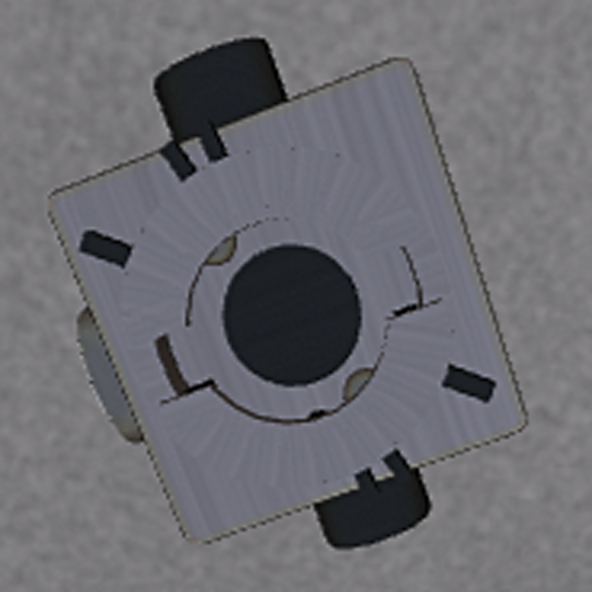

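Lubricator: centre about (510.5, −222.8), x axis at 20.0°. Now to look at the cap from the same relative viewpoint.

Call:
move_arm:
  commands:
    - [[0.03,0.965,0],0,1]
    - [[0.03,0.965,0],0,1]
    - [[0.03,0.965,0],0,1]
    - [[0.03,0.965,0],0,1]
    - [[0.03,0.965,0],0,1]
    - [[0.03,0.965,0],0,1]
    - [[0.03,0.965,0],0,1]
    - [[0.03,0.965,0],0,1]
    - [[0.03,0.965,0],0,1]
    - [[0.03,0.965,0],0,1]
    - [[0.03,0.965,0],0,1]
    - [[0.03,0.965,0],0,1]
    - [[0.03,0.965,0],0,1]
    - [[0,0,0],0,1]
    - [[0,0,0],0,1]

```text
t: 4.05
eef_pos: [537.4, 93.2, 404.8]
tcp_rot: [3.141, 0.0, 1.574]
ft_force: [-0.2, -1.1, 0.5]
opening: 0.996
grip_force: 0.0
```

```bash
python3 - <<'E'
from h import *
p=read_camera("wrist"); s=env.state(); print(s["t"],s["eef_pos"],s["tcp_rot"])
for k,z in dict(cap=28,grip_bar=66).items():
    for r in cut_out(k,p)[:3]: print(k,round(r["confidence"],2),np.round(r["at"],1),onz(p,r["at"],z).round(1),r["region"].sum())
r=min(cut_out("cap",p),key=lambda r:abs(r["at"][0]-300)); m=r["region"]
g=cv2.cvtColor(p["image"],cv2.COLOR_RGB2GRAY)
d=((g<55)&m).astype(np.uint8); d=cv2.morphologyEx(d,cv2.MORPH_OPEN,np.ones((5,5),np.uint8))
n,l,st,c=cv2.connectedComponentsWithStats(d); i=1+st[1:,4].argmax()
q=np.argwhere(l==i)[:,::-1].astype(np.float32); rc=cv2.minAreaRect(q); b=cv2.boxPoints(rc)
print(st[i],c[i],rc); w=np.array([onz(p,u,66) for u in b]); print(w.round(1),w.mean(0))
for a in range(2): e=w[a+1]-w[a]; print(np.linalg.norm(e),np.degrees(np.arctan2(e[1],e[0])))
fl=np.argwhere(m)[:,::-1].astype(np.float32); e=cv2.fitEllipse(cv2.convexHull(fl)); print("flange",e,onz(p,e[0],28))
x,y=map(int,r["at"]); v=p["image"][max(0,y-80):y+80,x-90:x+90].copy(); cv2.imwrite("pics/cap.png",cv2.resize(v[:,:,::-1],None,fx=3,fy=3))
E
```

```text
4.1 [537.49694787  92.15094462 404.7678382 ] [3.14148698e+00 1.56172808e-04 1.57289948e+00]
cap 0.95 [169.   89.9] [394.4 210.6] 6412
cap 0.66 [309.2 128.9] [521.6 177.1] 5398
cap 0.54 [317.7   3.5] [529.7 280. ] 90
grip_bar 0.67 [170.9  93.5] [410.8 204. ] 6275
grip_bar 0.66 [308.7 130.7] [522.8 175.4] 5324
grip_bar 0.63 [315.5   1.3] [528.8 270.1] 87
[ 278  102   59   64 1455] [306.97044674 133.29690722] ((307.1632995605469, 133.35342407226562), (73.60365295410156, 20.22812271118164), 48.09406280517578)
[[495.1 189.5]
 [507.8 200. ]
 [548.6 156.5]
 [535.8 145.1]] [521.85022303 172.77121428]
16.45925397049034 39.65113445052321
59.67646324536233 -46.83247559399479
flange ((309.13232421875, 132.73028564453125), (81.9747085571289, 84.70425415039062), 162.9525909423828) [521.46962542 173.68252901]
```

View pics/cap.png

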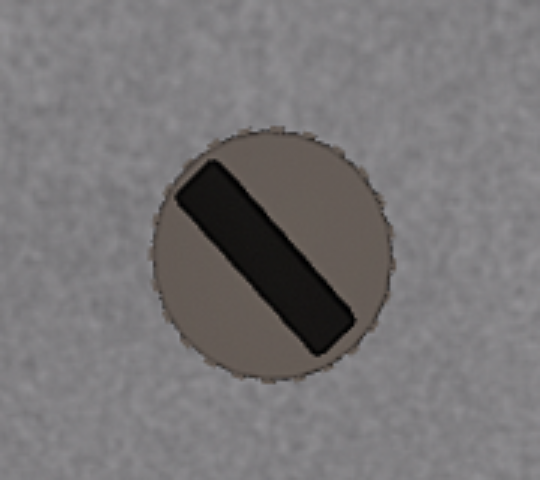

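The cap is grey and upright. Its bar centre is (521.8, 173.0) at −47°, and the measured bar of 59.7×16.5 mm matches the given size. I'll align with it and come partway down.

Call:
move_arm:
  commands:
    - [[-0.052,0.269,-0.2],0.93,1]
    - [[-0.052,0.269,-0.2],0.93,1]
    - [[-0.052,0.269,-0.2],0.93,1]
    - [[-0.052,0.269,-0.2],0.93,1]
    - [[-0.052,0.269,-0.2],0.93,1]
    - [[-0.052,0.269,-0.2],0.93,1]
    - [[-0.052,0.269,-0.2],0.93,1]
    - [[-0.052,0.269,-0.2],0.93,1]
    - [[-0.052,0.269,-0.2],0.93,1]
    - [[-0.052,0.269,-0.2],0.93,1]
    - [[0,0,-0.5],0,1]
    - [[0,0,0],0,1]
    - [[0,0,0],0,1]

```text
t: 5.33
eef_pos: [522.3, 171.4, 329.5]
tcp_rot: [-3.141, -0.001, 2.313]
ft_force: [0.3, -0.5, 0.0]
opening: 0.999
grip_force: 0.0
```

```bash
python3 - <<'E'
from h import *
p=read_camera("wrist"); save(p,"w3"); s=env.state(); print(s["eef_pos"],s["tcp_rot"],s["joints"],s["ft_force"])
x,y=s["eef_pos"][:2]
print(proj(p,[[x,y,66],[521.8,173,66]]))
for r in cut_out("grip_bar",p)[:2]: print(round(r["confidence"],2),np.round(r["at"],1),onz(p,r["at"],40))
E
```

```text
[522.41546418 171.44929163 330.05285259] [-3.14150729e+00 -6.26545382e-05  2.31331411e+00] [ 1.96965068e-01  4.75679197e-01  1.82632607e+00  1.24486160e-05
  8.39692868e-01 -5.45561026e-01] [ 0.07028858 -0.20999863  0.90422963]
[[324.67396796 252.5061644 ]
 [325.52326505 250.39443562]]
0.89 [229.2  85.1] [398.59932415 209.70371946]
0.71 [324.8 235.9] [519.24001903 174.94579041]
```

View pics/w3.png

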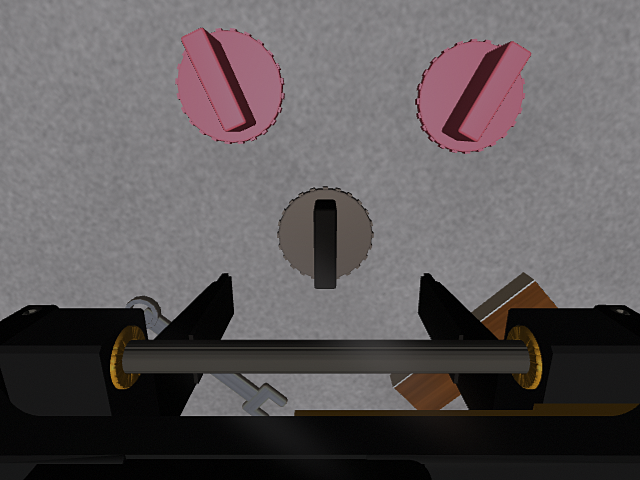

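The bar is centred at (325,249), where the estimate predicts (325.5,250). It is square to the fingers, and the two pink look-alikes are clear. I'll descend and grip.

Call:
move_arm:
  commands:
    - [[-0.02,0.05,-0.7],0,1]
    - [[0,0,-0.8],0,1]
    - [[0,0,-0.8],0,1]
    - [[0,0,-0.8],0,1]
    - [[0,0,-0.5],0,1]
    - [[0,0,0],0,1]
    - [[0,0,0],0,1]
    - [[0,0,0],0,-1]
    - [[0,0,0],0,-1]
    - [[0,0,0],0,-1]
    - [[0,0,0],0,-1]
    - [[0,0,0],0,-1]
    - [[0,0,0],0,-1]
    - [[0,0,0],0,-1]
    - [[0,0,0],0,-1]
    - [[0,0,0],0,-1]
    - [[0,0,0],0,-1]

```text
t: 6.85
eef_pos: [521.5, 173.6, 221.7]
tcp_rot: [3.142, -0.0, 2.315]
ft_force: [1.3, -0.1, -1.1]
opening: 0.357
grip_force: 0.0
```

Call:
move_arm:
  commands:
    - [[0,0,0],0,-1]
    - [[0,0,0],0,-1]
    - [[0,0,0],0,-1]
    - [[0,0,0],0,-1]
    - [[0,0,0],0,-1]
    - [[0,0,0],0,-1]
    - [[0,0,0],0,-1]

```text
t: 7.43
eef_pos: [521.5, 173.6, 221.7]
tcp_rot: [3.142, -0.0, 2.315]
ft_force: [0.2, -0.6, -1.2]
opening: 0.167
grip_force: 30.0
```

Call:
move_arm:
  commands:
    - [[0,0,0.5],0,-1]
    - [[0,0,0.9],0,-1]
    - [[0,0,0.9],0,-1]
    - [[0,0,0.9],0,-1]
    - [[0,0,0.9],0,-1]
    - [[0,0,0.9],0,-1]
    - [[0,0,0],0,-1]

```text
t: 8.02
eef_pos: [521.8, 173.7, 376.5]
tcp_rot: [3.135, 0.004, 2.315]
ft_force: [0.3, 1.0, -1.0]
opening: 0.166
grip_force: 30.0
```

Call:
move_arm:
  commands:
    - [[-0.012,-0.44,0],0.49,-1]
    - [[-0.0245,-0.881,0],0.98,-1]
    - [[-0.0245,-0.881,0],0.98,-1]
    - [[-0.0245,-0.881,0],0.98,-1]
    - [[-0.0245,-0.881,0],0.98,-1]
    - [[-0.0245,-0.881,0],0.98,-1]
    - [[-0.0245,-0.881,0],0.98,-1]
    - [[-0.0245,-0.881,0],0.98,-1]
    - [[-0.0245,-0.881,0],0.98,-1]
    - [[-0.0245,-0.881,0],0.98,-1]
    - [[-0.0245,-0.881,0],0.98,-1]
    - [[-0.0245,-0.881,0],0.98,-1]
    - [[-0.0245,-0.881,0],0.98,-1]
    - [[-0.0245,-0.881,0],0.98,-1]
    - [[-0.0245,-0.881,0],0.98,-1]
    - [[-0.012,-0.44,0],0.49,-1]
    - [[0,0,0],0,-1]
    - [[0,0,0],0,-1]

```text
t: 9.52
eef_pos: [510.2, -223.1, 370.9]
tcp_rot: [3.14, -0.001, -2.795]
ft_force: [0.2, 0.4, -1.0]
opening: 0.164
grip_force: 30.0
```

```bash
python3 - <<'E'
from h import *
p=read_camera("wrist"); save(p,"w4"); s=env.state(); print(s["t"],s["eef_pos"],s["tcp_rot"],s["joints"],s["ft_force"],s["moment"])
z=s["eef_pos"][2]; print(proj(p,[[510.5,-222.8,100],[*s["eef_pos"][:2],z-171+15]]))
E
```

```text
9.5667 [ 510.32080112 -222.48808585  371.14306287] [ 3.14049667e+00 -6.00723952e-04 -2.79412341e+00] [-5.29818423e-01  4.32328204e-01  1.76728408e+00  2.94812689e-04
  9.43207216e-01 -2.44825692e+00] [ 0.35821648 -0.4130848  -1.70359942] [ 0.15981879 -0.02562495 -0.05961655]
[[323.03966894 247.18649553]
 [322.68609678 331.14204415]]
```

View pics/w4.png

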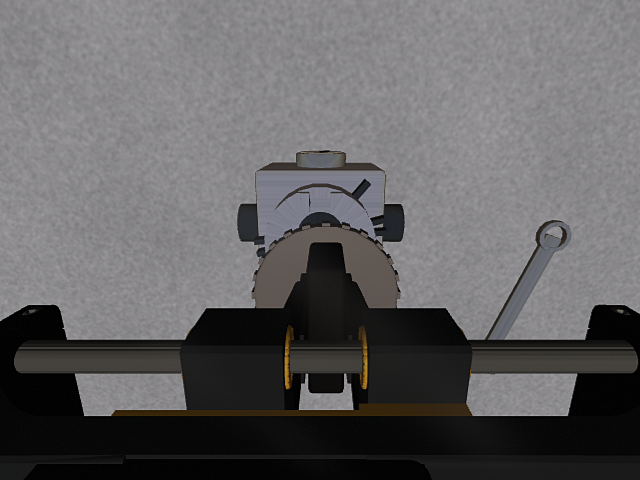

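The cap is held square over the neck. The flange spans columns 253–400 (centre 326.5), while the neck and block centre on about 321. That means the neck is 2–2.5 mm to the image-left, world direction −70°. I'll correct for this, lower to just above the rim and check with the fixed cameras.

Call:
move_arm:
  commands:
    - [[0.025,-0.075,-0.5],0,-1]
    - [[0,0,-0.5],0,-1]
    - [[0,0,-0.43],0,-1]
    - [[0,0,0],0,-1]
    - [[0,0,0],0,-1]

```text
t: 9.98
eef_pos: [511.4, -224.2, 328.6]
tcp_rot: [3.14, -0.001, -2.792]
ft_force: [-0.2, -0.3, -0.7]
opening: 0.164
grip_force: 30.0
```

```bash
python3 - <<'E'
from h import *
s=env.state(); print(s["t"],s["eef_pos"],s["tcp_rot"])
out=[]
for n,h in (("scene",None),("side",None)):
    p=read_camera(n); e=s["eef_pos"]; u=proj(p,[[e[0],e[1],e[2]-200]])[0].astype(int); print(n,u,p["fx"])
    w=50; v=p["image"][u[1]-w:u[1]+w,u[0]-w:u[0]+w,::-1]; out.append(cv2.resize(v,(400,400),interpolation=cv2.INTER_CUBIC)); save(p,n+"5")
    z=e[2]-221.7
    print(proj(p,[[e[0],e[1],z],[e[0],e[1],z+24],[510.5,-222.8,100],[510.5,-222.8,74]]).round(1)-u+w)
cv2.imwrite("pics/pair.png",np.hstack(out))
E
```

```text
9.9833 [ 511.407568   -224.16034773  328.62978461] [ 3.14041708e+00 -8.27872922e-04 -2.79193200e+00]
scene [172 294] 524.3226941653809
[[53.7 56.4]
 [50.5 49.8]
 [55.  57.5]
 [58.3 64.2]]
side [339 365] 493.500435385863
[[50.8 61. ]
 [50.9 49.6]
 [49.8 63.5]
 [49.7 75.1]]
```

View pics/pair.png

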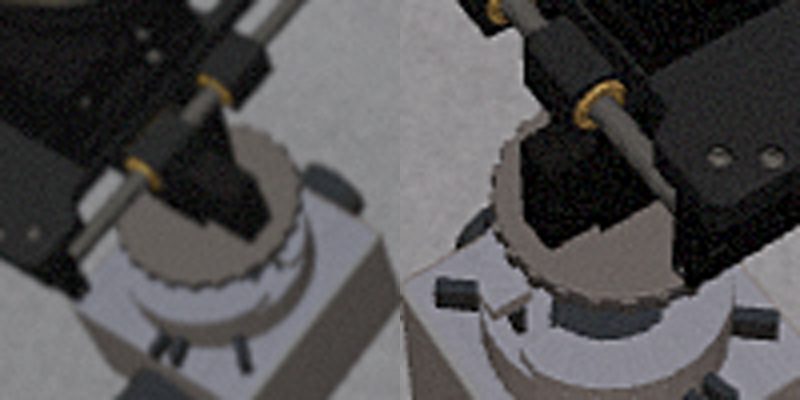

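In both views the cap sits roughly concentric over the neck; in the right panel the flange's left edge is at 490 and the neck spans 482–738. I'll quantify the offset by fitting the projected circles to the image edges.

```bash
cat > fit.py <<'E'
from h import *
s=env.state(); e=s["eef_pos"]; z=e[2]-221.7
def circ(c,r,z,n=360):
    a=np.linspace(0,2*np.pi,n,endpoint=False); return np.c_[c[0]+r*np.cos(a),c[1]+r*np.sin(a),np.full(n,z)]
N=(510.5,-222.8)
for n in ("scene","side","wrist"):
    p=read_camera(n); g=cv2.GaussianBlur(cv2.cvtColor(p["image"],cv2.COLOR_RGB2GRAY).astype(np.float32),(0,0),0.8)
    res={}
    for nm,c,r,zz in (("flange_low",e,38,z+20),("flange_top",e,38,z+28),("rim",N,40,100)):
        X=circ(c,r,zz); cc=proj(p,[[c[0],c[1],zz]])[0]; u=proj(p,X); d=u-cc
        nrm=d/np.linalg.norm(d,axis=1)[:,None]
        k=d[:,1]>0.15*np.abs(d[:,1]).max() if n!="wrist" else d[:,1]<-0.1*np.abs(d[:,1]).max()
        u=u[k];nrm=nrm[k]; best=[]
        for du in np.arange(-6,6.1,.25):
            for dv in np.arange(-6,6.1,.25):
                def S(o): 
                    q=(u+[du,dv]+nrm*o).astype(np.float32); return cv2.remap(g,q[:,0][None],q[:,1][None],cv2.INTER_LINEAR)[0]
                best.append((np.minimum(np.abs(S(.8)-S(-.8)),40).mean(),du,dv))
        best.sort(reverse=True); res[nm]=best[0]; print(n,nm,[tuple(np.round(b,2)) for b in best[:3]])
    J=proj(p,[[*N,100],[N[0]+1,N[1],100],[N[0],N[1]+1,100]]); print("J x,y px/mm",(J[1:]-J[0]).round(3).tolist())
print(e)
E
python3 fit.py
```

```text
scene flange_low [(np.float64(26.35), np.float64(1.0), np.float64(1.5)), (np.float64(26.22), np.float64(1.25), np.float64(1.5)), (np.float64(26.08), np.float64(1.0), np.float64(1.25))]
scene flange_top [(np.float64(26.56), np.float64(2.25), np.float64(3.5)), (np.float64(26.44), np.float64(2.0), np.float64(3.5)), (np.float64(26.3), np.float64(2.25), np.float64(3.75))]
scene rim [(np.float64(26.54), np.float64(-3.25), np.float64(-6.0)), (np.float64(26.39), np.float64(-3.0), np.float64(-6.0)), (np.float64(26.37), np.float64(-3.25), np.float64(-5.75))]
J x,y px/mm [[0.3, 0.4], [0.501, -0.328]]
side flange_low [(np.float64(22.82), np.float64(3.0), np.float64(-0.75)), (np.float64(22.78), np.float64(3.0), np.float64(-0.5)), (np.float64(22.7), np.float64(3.25), np.float64(-0.5))]
side flange_top [(np.float64(23.07), np.float64(3.25), np.float64(3.25)), (np.float64(22.97), np.float64(3.0), np.float64(3.25)), (np.float64(22.96), np.float64(3.25), np.float64(3.0))]
side rim [(np.float64(27.59), np.float64(0.75), np.float64(4.5)), (np.float64(27.53), np.float64(1.0), np.float64(4.5)), (np.float64(27.41), np.float64(0.75), np.float64(4.75))]
J x,y px/mm [[0.771, -0.167], [-0.201, -0.667]]
wrist flange_low [(np.float64(26.14), np.float64(3.0), np.float64(6.0)), (np.float64(26.08), np.float64(2.75), np.float64(6.0)), (np.float64(25.93), np.float64(3.25), np.float64(6.0))]
wrist flange_top [(np.float64(28.33), np.float64(2.5), np.float64(2.75)), (np.float64(28.24), np.float64(2.75), np.float64(2.75)), (np.float64(28.13), np.float64(2.5), np.float64(2.5))]
wrist rim [(np.float64(24.76), np.float64(-4.25), np.float64(-5.5)), (np.float64(24.73), np.float64(-4.0), np.float64(-5.5)), (np.float64(24.61), np.float64(-3.75), np.float64(-5.75))]
J x,y px/mm [[-0.562, 1.44], [1.536, 0.526]]
[ 511.50193218 -224.58136184  329.57490581]
```

The wrist and both fixed cameras agree: the remaining error is about 2.4 mm along the bar. I'll shift (−2.2, −1) mm and come down slowly, watching the force.

Call:
move_arm:
  commands:
    - [[-0.073,-0.03,-0.1],0,-1]
    - [[0,0,-0.1],0,-1]
    - [[0,0,-0.1],0,-1]
    - [[0,0,-0.05],0,-1]
    - [[0,0,-0.05],0,-1]
    - [[0,0,0],0,-1]

```text
t: 10.73
eef_pos: [508.8, -226.6, 316.6]
tcp_rot: [-3.141, -0.001, -2.792]
ft_force: [-2.5, -5.5, -1.6]
opening: 0.165
grip_force: 30.0
```

It's in: the bottom is 5 mm below the rim with little force. I'll continue down while yielding slightly to the side force.

Call:
move_arm:
  commands:
    - [[-0.01,-0.02,-0.1],0,-1]
    - [[0,0,-0.1],0,-1]
    - [[0,0,-0.1],0,-1]
    - [[0,0,0],0,-1]

```text
t: 11.07
eef_pos: [508.6, -226.9, 307.2]
tcp_rot: [-3.142, -0.001, -2.792]
ft_force: [-1.1, -5.4, -3.9]
opening: 0.162
grip_force: 30.0
```

Call:
move_arm:
  commands:
    - [[0,-0.02,-0.08],0,-1]
    - [[0,0,-0.07],0,-1]
    - [[0,0,0],0,-1]
    - [[0,0,0],0,-1]

```text
t: 11.4
eef_pos: [508.7, -227.2, 302.9]
tcp_rot: [3.141, -0.001, -2.792]
ft_force: [-0.9, -2.6, -3.6]
opening: 0.167
grip_force: 30.0
```

Call:
move_arm:
  commands:
    - [[0,-0.01,-0.04],0,-1]
    - [[0,0,-0.03],0,-1]
    - [[0,0,0],0,-1]
    - [[0,0,0],0,-1]

```text
t: 11.73
eef_pos: [508.7, -227.4, 301.6]
tcp_rot: [3.141, 0.0, -2.792]
ft_force: [-2.9, -0.7, 3.7]
opening: 0.164
grip_force: 30.0
```

Call:
move_arm:
  commands:
    - [[0,0,-0.02],0,-1]
    - [[0,0,0],0,-1]
    - [[0,0,0],0,-1]

```text
t: 11.98
eef_pos: [508.7, -227.3, 301.6]
tcp_rot: [-3.141, 0.0, -2.792]
ft_force: [-4.0, 1.0, 10.7]
opening: 0.166
grip_force: 30.0
```

Seated: the vertical force rises with no further travel. I'll ease 0.5 mm and turn clockwise in stages.

Call:
move_arm:
  commands:
    - [[0,0,0.02],0,-1]
    - [[0,0,0],-0.5,-1]
    - [[0,0,0],-0.5,-1]
    - [[0,0,0],-0.5,-1]
    - [[0,0,0],-0.5,-1]
    - [[0,0,0],-0.5,-1]
    - [[0,0,0],-0.5,-1]
    - [[0,0,0],0,-1]
    - [[0,0,0],0,-1]

```text
t: 12.73
eef_pos: [508.8, -227.4, 301.6]
tcp_rot: [-3.142, 0.0, -3.033]
ft_force: [-1.8, -0.6, 6.9]
opening: 0.169
grip_force: 30.0
```

```bash
python3 -c "
from h import *
s=env.state();print(s['ft_force'],s['moment'],s['eef_pos'])"
```

```text
[-1.75954644 -0.61887056  6.89116291] [0.15327636 0.47120314 0.0051347 ] [ 508.79987798 -227.41007549  301.57747234]
```

Call:
move_arm:
  commands:
    - [[0,0,0],-0.5,-1]
    - [[0,0,0],-0.5,-1]
    - [[0,0,0],-0.5,-1]
    - [[0,0,0],-0.5,-1]
    - [[0,0,0],-0.5,-1]
    - [[0,0,0],-0.5,-1]
    - [[0,0,0],-0.5,-1]
    - [[0,0,0],-0.5,-1]
    - [[0,0,0],-0.5,-1]
    - [[0,0,0],-0.5,-1]
    - [[0,0,0],-0.5,-1]
    - [[0,0,0],-0.24,-1]
    - [[0,0,0],0,-1]
    - [[0,0,0],0,-1]

```text
t: 13.9
eef_pos: [508.8, -227.2, 301.6]
tcp_rot: [3.141, 0.0, 2.792]
ft_force: [-1.5, 0.9, 5.1]
opening: 0.163
grip_force: 30.0
```

```bash
python3 - <<'E'
from h import *
s=env.state();print(s['ft_force'],s['moment'],s['eef_pos'],s['tcp_rot'],s['opening'])
o=[]
for n in ("side","wrist"):
    p=read_camera(n); e=s["eef_pos"]; u=proj(p,[[e[0],e[1],110]])[0].astype(int); w=60 if n=="side" else 130
    y0=max(0,u[1]-w); y0=min(y0,480-2*w)
    v=p["image"][y0:y0+2*w,u[0]-w:u[0]+w,::-1]; o.append(cv2.resize(v,(400,400),interpolation=cv2.INTER_CUBIC))
cv2.imwrite("pics/end.png",np.hstack(o))
E
```

```text
[-1.54801217  0.86657653  5.13046739] [0.29129864 0.33735302 0.06286965] [ 508.83566595 -227.2414848   301.5727823 ] [3.14124577e+00 3.26984312e-04 2.79170445e+00] 0.1632645174676534
```

View pics/end.png

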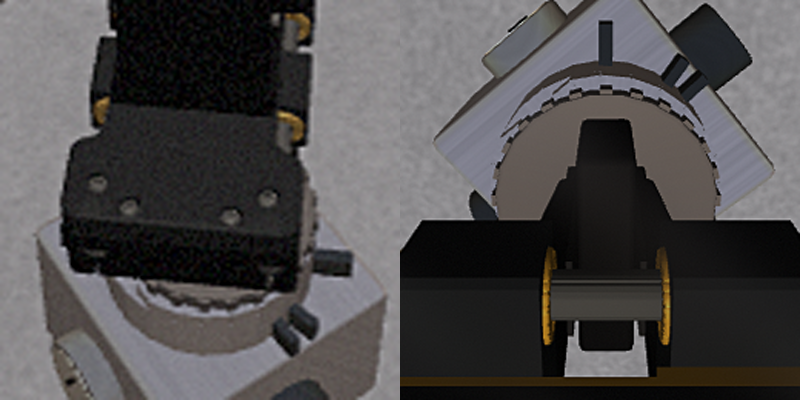

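In the right panel, the single rib at (606,42) lines up with the bar at (606,130). The flange is on the rim, the grip is firm and the forces are small. I'm handing in while holding.

```bash
python3 -c "
from cell import env
print(env.job_done())"
```

```text
the job is handed in; nothing more can be done
None
```

The cap is fully down in the filler neck and turned 0.70 rad clockwise to half-way, with the grip bar pointing at the single ribs; I handed it in at about 14 s with the gripper still holding it there, and no verdict came back.

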